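# Lock a necklace T-bar into its display base

### The job

Set up the jewellery display: take the wooden T-bar stand with the brass lugged foot, lower its foot through the slot of the black display base until it rests on the bottom of the well, and twist it clockwise (seen from above) about a quarter turn until the lugs are locked under the plates and the bar lies parallel to the base's long side. Let go and leave it standing upright; do not disturb the other T-bar with the round white foot or the blue ring cone.

Things in the scene. Friction and masses are not known exactly. Their poses are not given: they have to be found in the camera images.
- lugged_mid (a point): T-bar to fit: loose, standing, 140 mm tall, 0.25 kg. Pale wood bar on a 14 mm post, 140 long (its x) x 16 x 16 mm, centre 62 mm above this point. Brass foot: plug 48 mm across, 34 high; at its bottom two opposite lugs, 84 mm tip to tip, 20 wide, 12 high, along x, right below the bar. Point: on the axis, half-way up, 70 mm above the underside; z up. A half turn about z changes nothing.
- base: Black base, fixed, 160 (x) x 120 (y) x 40 mm; origin centre of underside, z up. Central slot 62 (x) by 100 mm (y) between 2 aluminium plates (8 mm thick) over a 100 x 100 mm well, floor at z 12, plates' undersides at z 32. Foot enters with bar along y +-20 deg; a clockwise quarter turn takes lugs under plates to brass stops, bar along x. Other way blocked. No spring. Seated: T-bar point at z 82.
- plain_mid (a point): The other T-bar stand, loose, not to be moved: same wooden bar and height (140 mm), but a white round foot 80 mm across without lugs, which does not fit the base. Point on its axis, 70 mm above its underside; x along its bar.
- cone_mid (a point): Blue ceramic ring cone, loose, not to be moved: 56 mm across its foot, 78 mm tall. Point on its axis, 39 mm above its underside.
Mind the look-alikes: they are no part of the job. Leave any green or purple look-alike of the base alone. There is more than one size of the part that bears lugged_mid; the job needs the smaller.

How it is judged:
By the outcome, as a careful person would: the job done as asked, in the order asked, and still so for the second after the job is handed in, with the robot touching nothing.
It also fails if it takes over 48 s, if anything falls off the work surface, if the arm or the gripper's body presses on something with over 40 N, if the wrist force passes 120 N, or if a joint passes its speed limit or range.

### The arm

A 6-joint arm with a two-finger parallel gripper is mounted at the origin on the work surface. World frame = base frame: x ahead of the robot, y to its left, z up, the work surface at z = 0. Lengths are in m, angles in rad, forces in N, time in s.
With the tool pointing down it reaches from about 0.3 to 0.875 m from the base axis. Payload 6.4 kg.
Tool frame: the origin (TCP) lies midway between the tips of the shut fingers; the grasp point (between the pads) lies 19 mm behind it; y points along the fingers, x is the direction in which the jaws open and shut, and the axes are right-handed (so a half turn about y gives the same grasp; the last joint's range is limited). The gripper opens to 85 mm and grips with 20 to 120 N. Pads are 22 mm wide; open, the fingers measure 114 mm over their backs; the gripper's body (76 mm by 85 mm) begins 54 mm behind the grasp point. The pads swing forward as they close: fully open they stand 13 mm farther back than shut.
Start: joints at [1.056, 0.181, 1.607, -0, 1.354, -0.206], TCP at [0.175, 0.548, 0.231] pointing down, gripper open.
Joint ranges: [-2.99, 2.99], [-0.89, 2.07], [0.3, 2.58], [-1.14, 4.28], [0, 2.63], [-3.12, 3.12]. Speed limits (rad/s): [2.57, 2.57, 3.01, 3.14, 3.14, 3.14].

### API

Orientations are given as a 3x3 rotation matrix whose columns are the frame's x, y, z axes.
In Python, from bench import observe, optics, arm gives the robot as it stands. The module is installed in compiled form; this text tells all that it offers.
- The arm moves only by the tool drive_tool, never from a script. Its argument "commands" is a list of rows, each a list of 7 numbers: the shift along the tool's x, y, z in mm, then the turn, a rotation vector about the tool's x, y, z in rad, then the closure in counts, from 0 (fully open) to 255 (shut). A call has 1 to 8 rows; each row is the pose to reach, as a shift and turn from the pose commanded when the call began, along the tool's axes at that moment; what a row does not reach only later rows make up. A row lasts 1/12 s, in which the tool goes at most 41.7 mm and 7.16 degrees, less where a joint would pass 70% of its speed; a pose out of reach is approached as far as the arm can. A call with a gripper value outside its range is refused whole. The fingers move at their own pace and stop on an object; "force" is the grip in N (left out, the last holds). Time passes only in rows, so rows that repeat a pose let the fingers close. It gives the time, the measured TCP pose, the force and the opening at its end, in the units of the state.
- observe(): the state, without advancing time (a new reading comes with each control period).
- optics.capture(name): name is "side" or "top"; returns a dict with "img" (400x640x3 uint8, red, green, blue), "range_z" (400x640 float32, m along the optical axis (not along the pixel's ray), 0 where there is no reading), "K" (3x3 intrinsics, pixels), "pose" (4x4, takes a point from camera to world coordinates). Camera axes: x right, y up, looking along -z (the intrinsics and any distortion apply to the point x, -y, -z); pixel columns grow to the right and rows downward; lengths in m; the calibration is good to about 2 mm. A picture is of the moment at which its call begins.
- arm.finish_job(): hands the job in, once; it reports no verdict.
The state is a dict: "time": time; "joint_pos": joint angles; "dq": joint speeds; "effort": joint torques, N m; "eef_pos": TCP position; "eef_rot": TCP orientation; "ft_force": force on the tool from outside, world axes, zero at the start; "ft_torque": the same for the moment, N m; "opening": finger opening in m.
Only numpy, scipy, OpenCV 4.12 (cv2) and the standard library are available. Lean on these libraries where they do the work, as an engineer would, in place of code of your own. Each camera call takes 0.05 s, during which the arm holds its last target.

## Working session

There is one attempt and no reset: what is moved stays moved. The work goes in short steps, Python scripts to look and compute and a tool call to move; the robot and the scene stay as the last step left them, time stands still between calls to the robot, and variables do not carry over. Pictures are saved under pics/ and viewed, and the job is handed in when it is done.

Besides the shell and the picture viewer there is one more tool, called as name(argument=value, ...), one argument or row to a line, values as JSON. drive_tool: Moves the arm, as the interface text tells. Its arguments: {"type":"object","properties":{"commands":{"type":"array","items":{"type":"array","items":{"type":"number"}}},"force":{"type":"number"}},"required":["commands"]}

```bash
mkdir -p pics; cat > h.py <<'E'
import numpy as np, cv2
from bench import observe, optics, arm
def cap(name,fn=None):
    c=optics.capture(name)
    if fn: cv2.imwrite('pics/'+fn,cv2.cvtColor(c['img'],cv2.COLOR_RGB2BGR))
    np.savez('last_%s.npz'%name,**c)
    return c
def world(c):
    h,w=c['range_z'].shape
    u,v=np.meshgrid(np.arange(w),np.arange(h))
    K=c['K'];z=c['range_z']
    x=(u-K[0,2])/K[0,0]*z; y=(v-K[1,2])/K[1,1]*z
    P=np.stack([x,-y,-z,np.ones_like(z)],-1)@c['pose'].T
    P=P[...,:3]; P[z==0]=np.nan
    return P
E
python3 - <<'E'
from h import *
for n in('top','side'):
    c=cap(n,n+'0.png'); print(c.keys(),c['K'],c['pose'])
s=observe(); print(s)
E
```

```text
dict_keys(['img', 'range_z', 'K', 'pose']) [[515.10190978   0.         316.97915381]
 [  0.         515.10190978 207.73271684]
 [  0.           0.           1.        ]] [[ 0.02712082  0.98911223 -0.14464254  0.26225879]
 [-0.99960943  0.02781073  0.00274958 -0.03291298]
 [ 0.00674226  0.14451148  0.98948015  1.56796965]
 [ 0.          0.          0.          1.        ]]
dict_keys(['img', 'range_z', 'K', 'pose']) [[427.4075965    0.         312.54890866]
 [  0.         427.4075965  195.94626447]
 [  0.           0.           1.        ]] [[ 0.84755964  0.39686256 -0.352339    0.04633696]
 [-0.53069083  0.62986485 -0.56713094 -0.70801415]
 [-0.00314709  0.66766037  0.74445935  0.96425332]
 [ 0.          0.          0.          1.        ]]
{'time': 0.1, 'joint_pos': array([ 1.05569924e+00,  1.81482846e-01,  1.60788509e+00, -9.63329415e-06,
        1.35382533e+00, -2.06260531e-01]), 'dq': array([-1.02825741e-04, -2.73760023e-03, -3.14825310e-03, -8.53497583e-06,
        1.45251943e-03,  1.05713628e-03]), 'effort': array([-3.58190673e-04, -4.45871794e+01, -3.52240956e+01, -2.44062085e-04,
        4.05168932e-03,  7.14063987e-06]), 'eef_pos': array([0.17448722, 0.54736709, 0.23047628]), 'eef_rot': array([[ 3.03947848e-01, -7.80304464e-04, -9.52688352e-01],
       [ 9.52687381e-01, -1.39755660e-03,  3.03948683e-01],
       [-1.56860841e-03, -9.99998719e-01,  3.18601894e-04]]), 'ft_force': array([ 0.77317352, -0.14790898,  0.19022351]), 'ft_torque': array([0.05233169, 0.00956379, 0.02302554]), 'opening': 0.08559595026840698}
```

View pics/top0.png

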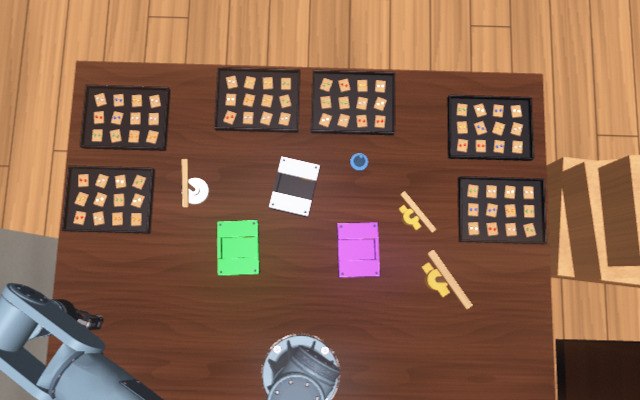

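View pics/side0.png

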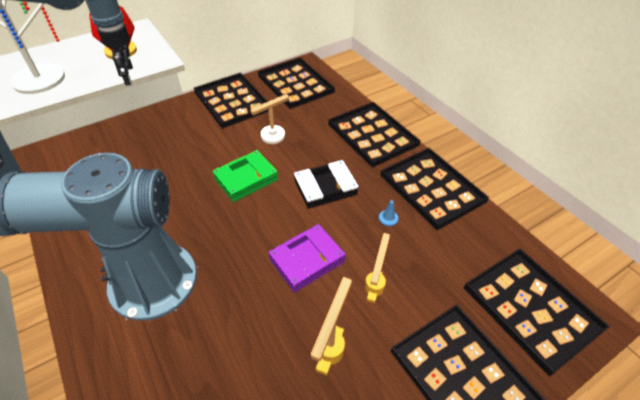

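The top view shows the small lugged T-bar at about (418,212) and the large one at (448,280). The black base is at (296,187), the plain T-bar at (190,187) and the cone at (359,161).

```bash
cat > m.py <<'E'
from h import *
import sys
def ld(n): return dict(np.load('last_%s.npz'%n))
def rect(pts):
    r=cv2.minAreaRect((pts*1000).astype(np.float32)); return r
def bar(c,roi,zl=0.118,zh=0.15):
    P=world(c); u0,v0,u1,v1=roi
    Q=P[v0:v1,u0:u1].reshape(-1,3); 
    Q=Q[(Q[:,2]>zl)&(Q[:,2]<zh)]
    return Q
if __name__=='__main__':
    c=ld('top')
    P=world(c)
    print('table z',np.nanmedian(P[300:340,150:250,2]), P[187,296],P[187,283])
    for nm,roi in dict(small=(390,180,440,240),large=(420,240,480,315),plain=(170,150,215,215)).items():
        Q=bar(c,roi); print(nm,len(Q),Q[:,2].max() if len(Q) else 0,Q.mean(0),rect(Q[:,:2]))
    Q=P[150:225,262:330].reshape(-1,3); Q=Q[(Q[:,2]>.03)&(Q[:,2]<.05)]; print('base',len(Q),np.median(Q[:,2]),Q.mean(0),rect(Q[:,:2]))
    Q=P[150:175,345:375].reshape(-1,3); Q=Q[(Q[:,2]>.01)]; print('cone',len(Q),Q[:,2].max(),Q.mean(0))
    c=ld('side');P=world(c)
    for nm,roi in dict(small=(360,225,400,310),large=(305,270,360,375),plain=(245,90,295,120)).items():
        Q=bar(c,roi); print('S',nm,len(Q),Q[:,2].max() if len(Q) else 0,Q.mean(0),rect(Q[:,:2]))
    Q=P[150:215,285:365].reshape(-1,3); Q=Q[(Q[:,2]>.033)&(Q[:,2]<.05)]; print('S base',len(Q),np.median(Q[:,2]),Q.mean(0),rect(Q[:,:2]))
E
python3 m.py
python3 -c "
import cv2
a=cv2.imread('pics/top0.png')[140:320,260:490];cv2.imwrite('pics/t0z.png',cv2.resize(a,None,fx=3.2,fy=3.2,interpolation=2))
a=cv2.imread('pics/side0.png')[140:380,270:410];cv2.imwrite('pics/s0z.png',cv2.resize(a,None,fx=2.5,fy=2.5,interpolation=2))"
```

```text
table z -0.00037983942915387203 [0.55263909 0.02898333 0.00965446] [0.55136537 0.06887126 0.0104069 ]
small 321 0.14845221206297632 [ 0.46870292 -0.31804726  0.13787428] ((469.2195129394531, -318.05670166015625), (139.3511505126953, 18.5633544921875), 39.49589538574219)
large 13 0.14843318537466832 [ 0.28210221 -0.38788532  0.1332352 ] ((282.08087158203125, -388.2019958496094), (12.019277572631836, 4.583712577819824), 22.08228302001953)
plain 317 0.14981913508961986 [0.5321944  0.3385638  0.13834972] ((533.4087524414062, 339.9533996582031), (140.1657257080078, 18.236045837402344), 5.190619468688965)
base 1433 0.03958512864763386 [0.55076933 0.03506491 0.0395983 ] ((552.6995239257812, 34.973045349121094), (120.17568969726562, 161.60707092285156), 78.56364440917969)
cone 168 0.07759034927950892 [ 0.63538604 -0.15970199  0.03023014]
S small 378 0.14530637559504045 [ 0.46407355 -0.32501675  0.14041486] ((468.82232666015625, -320.80810546875), (141.12289428710938, 16.055965423583984), 39.92287063598633)
S large 16 0.14969671664814654 [ 0.28506313 -0.40497721  0.1299842 ] ((284.584716796875, -405.0065612792969), (7.577580451965332, 1.76243257522583), 3.25740909576416)
S plain 263 0.14525983249069296 [0.53202912 0.33451422 0.13663922] ((533.7178955078125, 336.1234436035156), (138.64862060546875, 20.14664077758789), 6.032623291015625)
S base 1191 0.04096822660141475 [0.54932842 0.02968279 0.04073754] ((551.9205322265625, 33.05772399902344), (123.69348907470703, 160.7216033935547), 78.3968734741211)
```

View pics/t0z.png

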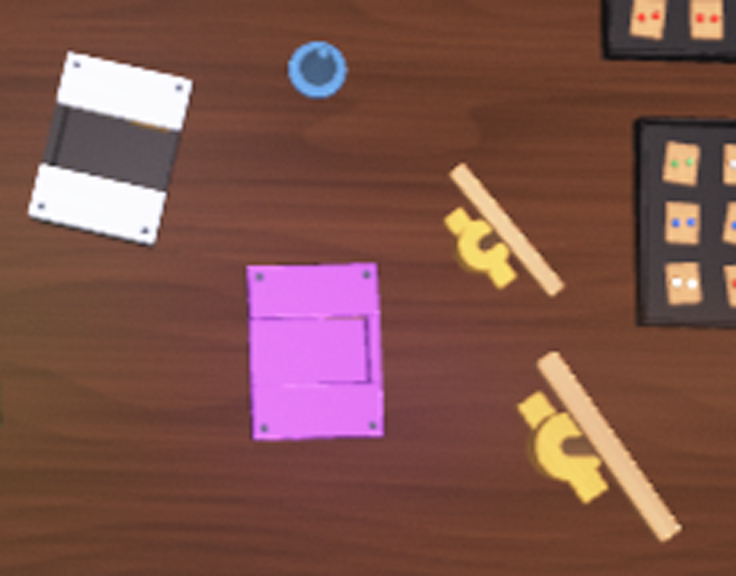

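View pics/s0z.png

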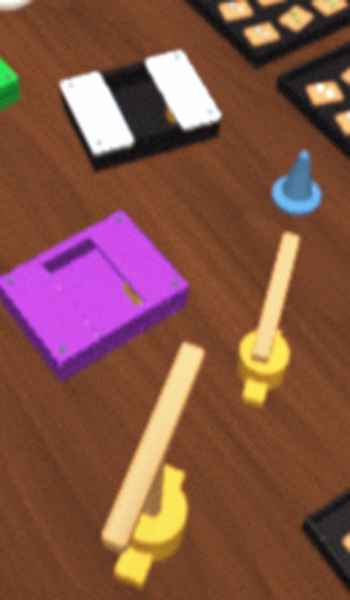

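```bash
cat >> h.py <<'E'
from scipy.spatial.transform import Rotation as R
def go(pos,yaw,s=None):
    """shift/turn in tool axes to reach world TCP pos (m), tool x at yaw deg, tool y down"""
    s=s or observe()
    a=np.radians(yaw); x=np.array([np.cos(a),np.sin(a),0]); y=np.array([0,0,-1.]); T=np.stack([x,y,np.cross(x,y)],1)
    d=s['eef_rot'].T@(np.array(pos)-s['eef_pos'])*1000
    r=R.from_matrix(s['eef_rot'].T@T).as_rotvec()
    print('shift',d.round(1),'turn',r.round(4),'rows>=',max(np.linalg.norm(d)/41.7,np.degrees(np.linalg.norm(r))/7.16).round(1))
E
python3 - <<'E'
from m import *
for n,roi in(('top',(415,240,480,315)),('side',(305,270,360,375))):
    c=ld(n); Q=bar(c,roi,.155,.25); print(n,len(Q),Q.max(0),Q.min(0),rect(Q[:,:2]))
go((0.48,0.0,0.24),10)
E
```

```text
top 588 [ 0.35916195 -0.33573247  0.18848182] [ 0.20703613 -0.45271411  0.15702905] ((284.290771484375, -395.2441101074219), (180.29672241210938, 22.74985694885254), 35.29829788208008)
side 985 [ 0.36019766 -0.33891409  0.18551424] [ 0.2060032  -0.45577994  0.16270773] ((283.44329833984375, -397.0331726074219), (181.41748046875, 21.36065673828125), 35.23891830444336)
shift [-428.6   -9.  -457.4] turn [ 6.0000e-04  1.0874e+00 -1.6000e-03] rows>= 15.0
```

drive_tool(
  commands=[
    [-428, -10, -458, 0, 1.087, 0, 0],
    [-428, -10, -458, 0, 1.087, 0, 0],
    [-428, -10, -458, 0, 1.087, 0, 0],
    [-428, -10, -458, 0, 1.087, 0, 0],
    [-428, -10, -458, 0, 1.087, 0, 0],
    [-428, -10, -458, 0, 1.087, 0, 0],
    [-428, -10, -458, 0, 1.087, 0, 0],
    [-428, -10, -458, 0, 1.087, 0, 0],
  ],
)

```text
time: 0.77
eef_pos: [0.3378, 0.2552, 0.2365]
eef_rot: [[0.967, 0.0, -0.254], [0.254, 0.0, 0.967], [0.0, -1.0, -0.0]]
ft_force: [0.5, 0.3, 0.2]
opening: 0.0854
```

```bash
python3 - <<'E'
from h import *
s=observe(); print(s['time'],s['eef_pos'],s['joint_pos'])
go((0.48,-0.1,0.24),-20)
E
```

```text
0.7667 [0.33776127 0.2551905  0.23649452] [ 3.65048911e-01 -1.82542854e-01  1.95932614e+00 -1.28989852e-05
  1.36475361e+00  1.08712578e-01]
shift [  47.5   -3.5 -379.6] turn [-0.000e+00  6.054e-01  1.000e-04] rows>= 9.2
```

drive_tool(
  commands=[
    [47, -3, -380, 0, 0.6, 0, 0],
    [47, -3, -380, 0, 0.6, 0, 0],
    [47, -3, -380, 0, 0.6, 0, 0],
    [47, -3, -380, 0, 0.6, 0, 0],
    [47, -3, -380, 0, 0.6, 0, 0],
    [47, -3, -380, 0, 0.6, 0, 0],
    [47, -3, -380, 0, 0.6, 0, 0],
    [47, -3, -380, 0, 0.6, 0, 0],
  ],
)

```text
time: 1.43
eef_pos: [0.4629, -0.054, 0.2391]
eef_rot: [[0.943, -0.0, 0.332], [-0.332, 0.0, 0.943], [-0.0, -1.0, 0.0]]
ft_force: [1.6, 0.3, 0.1]
opening: 0.0854
```

```bash
python3 - <<'E'
from h import *
s=observe(); print(s['time'],s['eef_pos'],s['joint_pos'])
go((0.469,-0.3194,0.21),-50.3)
E
```

```text
1.4333 [ 0.46285183 -0.05402738  0.23905439] [-3.71870118e-01 -7.74687597e-02  1.86126889e+00  1.49204696e-04
  1.35791238e+00 -3.33715459e-02]
shift [  93.9   29.  -248.3] turn [-1.000e-04  5.394e-01 -2.000e-04] rows>= 6.4
```

drive_tool(
  commands=[
    [90, 29, -248, 0, 0.535, 0, 0],
    [90, 29, -248, 0, 0.535, 0, 0],
    [90, 29, -248, 0, 0.535, 0, 0],
    [90, 29, -248, 0, 0.535, 0, 0],
    [90, 29, -248, 0, 0.535, 0, 0],
    [90, 29, -248, 0, 0.535, 0, 0],
    [90, 29, -248, 0, 0.535, 0, 0],
    [90, 29, -248, 0, 0.535, 0, 0],
  ],
)

```text
time: 2.1
eef_pos: [0.4644, -0.3191, 0.209]
eef_rot: [[0.639, -0.001, 0.769], [-0.769, 0.0, 0.639], [-0.001, -1.0, -0.001]]
ft_force: [-0.3, 0.6, -0.7]
opening: 0.0853
```

drive_tool(
  commands=[
    [0, 0, 0, 0, 0, 0, 0],
    [0, 0, 0, 0, 0, 0, 0],
  ],
)

```text
time: 2.27
eef_pos: [0.4653, -0.3144, 0.2099]
eef_rot: [[0.643, -0.001, 0.766], [-0.766, 0.001, 0.643], [-0.001, -1.0, 0.0]]
ft_force: [0.3, -0.1, 0.8]
opening: 0.0853
```

```bash
python3 - <<'E'
from h import *
s=observe(); print(s['time'],s['eef_pos'],s['joint_pos'],s['ft_force'])
c=cap('side','side1.png')
a=cv2.cvtColor(c['img'],cv2.COLOR_RGB2BGR)[180:360,280:460]; cv2.imwrite('pics/s1z.png',cv2.resize(a,None,fx=3.3,fy=3.3,interpolation=2))
c=cap('top','top1.png')
go((0.469,-0.3194,0.113),-50.3)
E
```

```text
2.2667 [ 0.46534514 -0.31442608  0.20986708] [-8.05793263e-01  1.71921576e-01  1.66198903e+00  4.49300394e-04
  1.30903254e+00  6.65464943e-02] [ 0.33523041 -0.08841714  0.77145956]
shift [ 6.2 97.4 -0.9] turn [-0.0003  0.0067 -0.0002] rows>= 2.3
```

View pics/s1z.png

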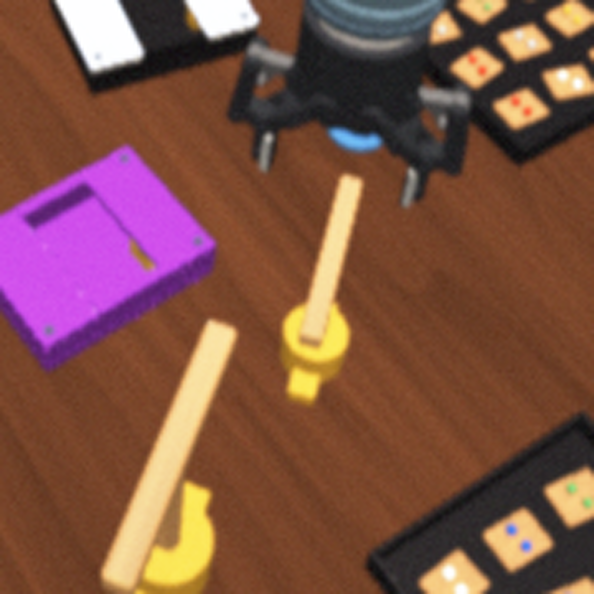

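The fingers straddle the small T-bar's bar. I'm descending now.

drive_tool(
  commands=[
    [6, 20, -1, 0, 0.007, 0, 0],
    [6, 50, -1, 0, 0.007, 0, 0],
    [6, 75, -1, 0, 0.007, 0, 0],
    [6, 97, -1, 0, 0.007, 0, 0],
    [6, 97, -1, 0, 0.007, 0, 0],
    [6, 97, -1, 0, 0.007, 0, 0],
  ],
)

```text
time: 2.87
eef_pos: [0.4683, -0.3193, 0.1128]
eef_rot: [[0.638, -0.002, 0.77], [-0.77, 0.002, 0.638], [-0.002, -1.0, -0.0]]
ft_force: [0.8, 0.3, 0.5]
opening: 0.0854
```

```bash
python3 - <<'E'
from m import *
s=observe(); print(s['time'],s['eef_pos'],s['ft_force'])
c=cap('side','side2.png')
a=cv2.cvtColor(c['img'],cv2.COLOR_RGB2BGR)[180:340,310:470]; cv2.imwrite('pics/s2z.png',cv2.resize(a,None,fx=3.6,fy=3.6,interpolation=2))
go((0.469,-0.3194,0.113),-50.3)
E
```

```text
2.8667 [ 0.46831056 -0.31925167  0.11276687] [0.81622149 0.27022453 0.49808407]
shift [-0.9  1.3  0.5] turn [-0.0001 -0.0008  0.0007] rows>= 0.0
```

View pics/s2z.png

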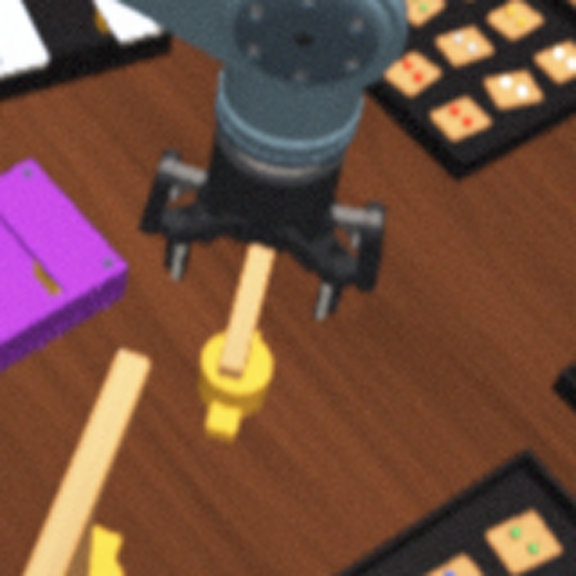

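drive_tool(
  commands=[
    [0, 0, 0, 0, 0, 0, 150],
    [0, 0, 0, 0, 0, 0, 200],
    [0, 0, 0, 0, 0, 0, 255],
    [0, 0, 0, 0, 0, 0, 255],
    [0, 0, 0, 0, 0, 0, 255],
    [0, 0, 0, 0, 0, 0, 255],
    [0, 0, 0, 0, 0, 0, 255],
    [0, 0, 0, 0, 0, 0, 255],
  ],
  force=60,
)

```text
time: 3.58
eef_pos: [0.4688, -0.3214, 0.1138]
eef_rot: [[0.637, 0.001, 0.771], [-0.771, -0.001, 0.637], [0.001, -1.0, 0.0]]
ft_force: [1.4, -1.4, 4.0]
opening: 0.0148
```

drive_tool(
  commands=[
    [0, 0, 0, 0, 0, 0, 255],
    [0, 0, 0, 0, 0, 0, 255],
    [0, 0, 0, 0, 0, 0, 255],
    [0, 0, 0, 0, 0, 0, 255],
  ],
)

```text
time: 3.92
eef_pos: [0.4689, -0.3214, 0.1138]
eef_rot: [[0.637, 0.001, 0.771], [-0.771, -0.001, 0.637], [0.001, -1.0, -0.0]]
ft_force: [-0.6, 0.1, 5.8]
opening: 0.015
```

drive_tool(
  commands=[
    [0, -10, 0, 0, 0, 0, 255],
    [0, -30, 0, 0, 0, 0, 255],
    [0, -55, 0, 0, 0, 0, 255],
    [0, -80, 0, 0, 0, 0, 255],
    [0, -80, 0, 0, 0, 0, 255],
    [0, -80, 0, 0, 0, 0, 255],
  ],
)

```text
time: 4.42
eef_pos: [0.469, -0.3213, 0.1944]
eef_rot: [[0.637, 0.002, 0.771], [-0.771, -0.002, 0.637], [0.002, -1.0, 0.0]]
ft_force: [-0.1, 0.4, -2.8]
opening: 0.0151
```

```bash
python3 - <<'E'
from m import *
s=observe(); print(s['time'],s['eef_pos'],s['ft_force'],s['opening'])
c=cap('side','side3.png')
a=cv2.cvtColor(c['img'],cv2.COLOR_RGB2BGR)[140:340,310:510]; cv2.imwrite('pics/s3z.png',cv2.resize(a,None,fx=3,fy=3,interpolation=2))
go((0.552,0.034,0.20),-11.5)
E
```

```text
4.4167 [ 0.46897246 -0.32131138  0.19437587] [-0.12135341  0.43151588 -2.76725205] 0.015124386172267086
shift [-219.8   -7.2  290.5] turn [-3.000e-04 -6.792e-01 -8.000e-04] rows>= 8.7
```

View pics/s3z.png

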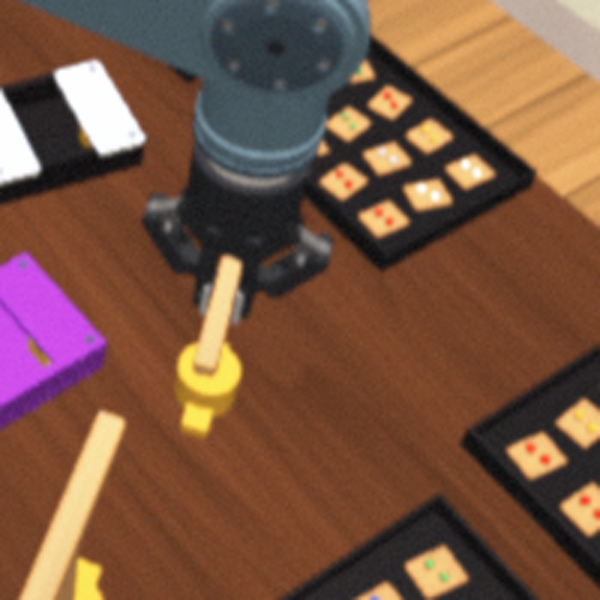

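drive_tool(
  commands=[
    [-220, -7, 290, 0, -0.68, 0, 255],
    [-220, -7, 290, 0, -0.68, 0, 255],
    [-220, -7, 290, 0, -0.68, 0, 255],
    [-220, -7, 290, 0, -0.68, 0, 255],
    [-220, -7, 290, 0, -0.68, 0, 255],
    [-220, -7, 290, 0, -0.68, 0, 255],
    [-220, -7, 290, 0, -0.68, 0, 255],
    [-220, -7, 290, 0, -0.68, 0, 255],
  ],
)

```text
time: 5.13
eef_pos: [0.5433, 0.0058, 0.1973]
eef_rot: [[0.98, -0.004, 0.199], [-0.199, 0.001, 0.98], [-0.004, -1.0, 0.0]]
ft_force: [0.8, 0.3, -1.9]
opening: 0.0148
```

```bash
python3 - <<'E'
from m import *
s=observe(); print(s['time'],s['eef_pos'],s['ft_force'],s['opening'])
go((0.552,0.034,0.20),-11.5)
E
```

```text
5.1333 [0.54333372 0.00584364 0.19729315] [ 0.80096295  0.27033742 -1.92661434] 0.014765132817320852
shift [ 2.9 -2.7 29.3] turn [-0.      0.0008 -0.0042] rows>= 0.7
```

drive_tool(
  commands=[
    [3, -2, 29, 0, 0, 0, 255],
    [3, -2, 29, 0, 0, 0, 255],
    [3, -2, 29, 0, 0, 0, 255],
    [3, -2, 29, 0, 0, 0, 255],
  ],
)

```text
time: 5.47
eef_pos: [0.5523, 0.0312, 0.1997]
eef_rot: [[0.98, -0.004, 0.198], [-0.198, 0.0, 0.98], [-0.004, -1.0, -0.001]]
ft_force: [-0.9, -0.9, -2.1]
opening: 0.015
```

```bash
cat > look.py <<'E'
from m import *
import sys
k=sys.argv[1]
s=observe(); print(s['time'],s['eef_pos'],s['eef_rot'][:,0],s['ft_force'],s['opening'])
c=cap('side','side%s.png'%k)
a=cv2.cvtColor(c['img'],cv2.COLOR_RGB2BGR)[60:240,240:420]; cv2.imwrite('pics/s%sz.png'%k,cv2.resize(a,None,fx=3.3,fy=3.3,interpolation=2))
c=cap('top','top%s.png'%k)
a=cv2.cvtColor(c['img'],cv2.COLOR_RGB2BGR)[120:260,240:380]; cv2.imwrite('pics/t%sz.png'%k,cv2.resize(a,None,fx=4,fy=4,interpolation=2))
E
python3 look.py 4; python3 -c "
from h import *
go((0.552,0.034,0.20),-11.5)"
```

```text
5.4667 [0.55227599 0.03122623 0.19972699] [ 0.98017141 -0.19811965 -0.00355236] [-0.9117214  -0.92226817 -2.0934624 ] 0.015004542289404
shift [-1.4  0.4  3.5] turn [ 0.0005 -0.0007 -0.0022] rows>= 0.1
```

View pics/s4z.png

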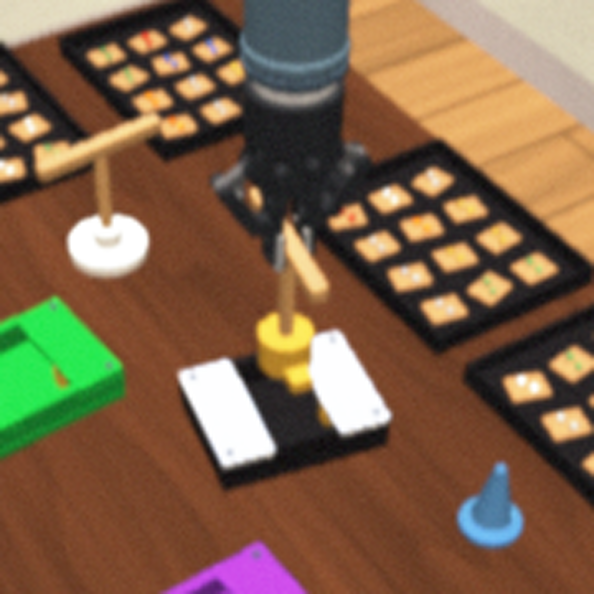

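View pics/t4z.png

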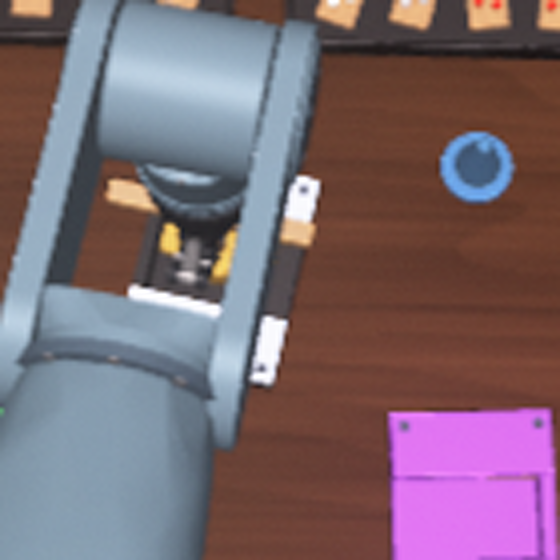

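```bash
cat > foot.py <<'E'
from m import *
from scipy.optimize import least_squares
def foot(n,zlo=0.0,zhi=0.2,roi=(240,60,420,240)):
    c=ld(n);P=world(c);h=cv2.cvtColor(c['img'],cv2.COLOR_RGB2HSV)
    m=(h[...,0]>18)&(h[...,0]<32)&(h[...,1]>150)&(h[...,2]>100)
    M=np.zeros_like(m);u0,v0,u1,v1=roi;M[v0:v1,u0:u1]=1;m&=M
    Q=P[m];Q=Q[~np.isnan(Q[:,0])]; Q=Q[(Q[:,2]>zlo)&(Q[:,2]<zhi)]
    return Q
if __name__=='__main__':
    for n in('side','top'):
        Q=foot(n,.05,.13); print(n,len(Q),'z',np.percentile(Q[:,2],[2,25,50,75,98]).round(4))
        if len(Q)<20: continue
        S=Q[(Q[:,2]>.097)&(Q[:,2]<.111)]   # plug side surface
        if n=='side':
            r=least_squares(lambda p:np.hypot(S[:,0]-p[0],S[:,1]-p[1])-.024,[.552,.034],loss='soft_l1',f_scale=.001); print('plug centre',r.x,len(S),np.abs(r.fun).mean())
        L=Q[Q[:,2]<.092]; print('lug pts',len(L),L.mean(0) if len(L) else '')
    for n,roi in(('top',(240,150,340,225)),('side',(285,150,365,215))):
        c=ld(n);P=world(c); g=c['img'].min(2)>170
        u0,v0,u1,v1=roi;Q=P[v0:v1,u0:u1][g[v0:v1,u0:u1]];Q=Q[(Q[:,2]>.033)&(Q[:,2]<.05)];print(n,'base',len(Q),rect(Q[:,:2]))
        h=cv2.cvtColor(c['img'],cv2.COLOR_RGB2HSV); w=(h[...,0]>8)&(h[...,0]<20)&(h[...,1]>70)
        Q=P[w&(P[...,2]>.195)&(P[...,2]<.235)&(np.abs(P[...,0]-.55)<.09)&(np.abs(P[...,1]-.03)<.1)]; print(n,'bar',len(Q),rect(Q[:,:2]) if len(Q) else '')
E
python3 foot.py
```

```text
side 271 z [0.0895 0.1012 0.1168 0.1209 0.124 ]
plug centre [0.5538707  0.02891203] 71 0.004104203009475739
lug pts 11 [0.53799266 0.00802841 0.08886812]
top 3 z [0.094  0.1053 0.1176 0.1181 0.1186]
top base 204 ((551.309326171875, 34.26601028442383), (117.99830627441406, 158.79833984375), 78.11405181884766)
top bar 117 ((551.0636596679688, 33.25474166870117), (138.9111328125, 16.405195236206055), 77.83235168457031)
side base 949 ((552.027587890625, 31.806011199951172), (124.57967376708984, 161.69326782226562), 78.2962417602539)
side bar 139 ((551.6920776367188, 32.36635208129883), (42.812225341796875, 141.1966552734375), 0.13408231735229492)
```

```bash
python3 - <<'E'
from foot import *
Q=foot('side',.085,.13)
S=Q[(Q[:,2]>.102)&(Q[:,2]<.115)]
r=least_squares(lambda p:np.hypot(S[:,0]-p[0],S[:,1]-p[1])-.024,[.552,.034],loss='soft_l1',f_scale=.001); print(r.x,len(S),np.abs(r.fun).mean())
T=Q[Q[:,2]>.1175]; print(len(T),rect(T[:,:2]),cv2.minEnclosingCircle((T[:,:2]*1000).astype(np.float32)))
E
```

```text
[0.55309532 0.03144209] 51 0.0016090938254768622
132 ((551.4426879882812, 31.076675415039062), (46.65222930908203, 45.98455047607422), 56.01581954956055) ((551.9788818359375, 32.11210632324219), 25.077072143554688)
```

Both cameras put the foot within about 1 mm of the slot centre, with the bar along the base's y axis. I'm lowering it.

drive_tool(
  commands=[
    [0, 10, 1, 0, 0, 0, 255],
    [0, 22, 1, 0, 0, 0, 255],
    [0, 32, 1, 0, 0, 0, 255],
    [0, 40, 1, 0, 0, 0, 255],
    [0, 46, 1, 0, 0, 0, 255],
    [0, 50, 1, 0, 0, 0, 255],
    [0, 54, 1, 0, 0, 0, 255],
    [0, 54, 1, 0, 0, 0, 255],
  ],
)

```text
time: 6.23
eef_pos: [0.5533, 0.0323, 0.1468]
eef_rot: [[0.98, -0.001, 0.199], [-0.199, 0.0, 0.98], [-0.001, -1.0, -0.0]]
ft_force: [-0.6, -0.7, -1.7]
opening: 0.015
```

drive_tool(
  commands=[
    [0, 5, 0, 0, 0, 0, 255],
    [0, 10, 0, 0, 0, 0, 255],
    [0, 14, 0, 0, 0, 0, 255],
    [0, 17, 0, 0, 0, 0, 255],
    [0, 19, 0, 0, 0, 0, 255],
    [0, 19, 0, 0, 0, 0, 255],
  ],
)

```text
time: 6.73
eef_pos: [0.5534, 0.0323, 0.128]
eef_rot: [[0.98, -0.001, 0.199], [-0.199, 0.0, 0.98], [-0.001, -1.0, -0.0]]
ft_force: [-0.3, 0.1, -1.0]
opening: 0.015
```

drive_tool(
  commands=[
    [0, 1, 0, 0, 0, 0, 255],
    [0, 2, 0, 0, 0, 0, 255],
    [0, 2, 0, 0, 0, 0, 255],
  ],
)

```text
time: 6.98
eef_pos: [0.5538, 0.0323, 0.1266]
eef_rot: [[0.98, 0.0, 0.199], [-0.199, -0.0, 0.98], [0.0, -1.0, -0.0]]
ft_force: [-0.8, 0.6, -1.0]
opening: 0.015
```

drive_tool(
  commands=[
    [0, 0.5, 0, 0, 0, 0, 255],
    [0, 1, 0, 0, 0, 0, 255],
    [0, 1, 0, 0, 0, 0, 255],
  ],
)

```text
time: 7.23
eef_pos: [0.5541, 0.0321, 0.1261]
eef_rot: [[0.98, 0.001, 0.199], [-0.199, -0.0, 0.98], [0.001, -1.0, -0.0]]
ft_force: [-0.8, -1.2, 1.7]
opening: 0.0149
```

```bash
python3 look.py 5
```

```text
7.2333 [0.55408107 0.03210042 0.12610684] [ 9.80066188e-01 -1.98669669e-01  7.94001686e-04] [-0.80700161 -1.20716042  1.7121018 ] 0.014890500312020976
```

View pics/s5z.png

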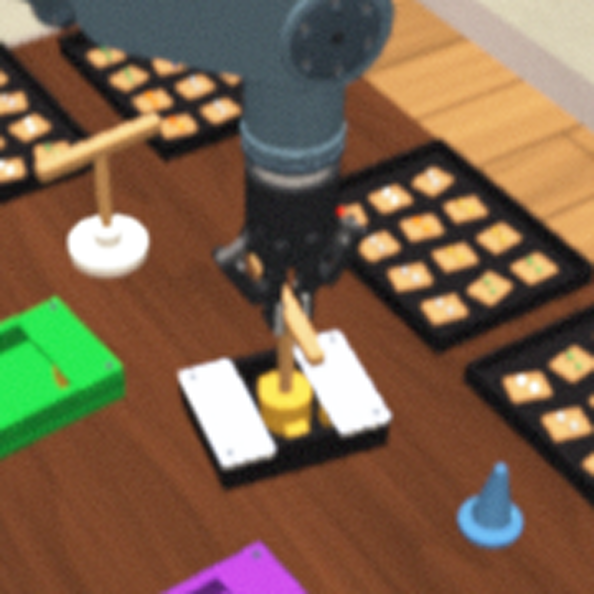

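It rests on the well floor: about 4 N of contact at the expected height. I'm twisting clockwise, which is positive about tool y.

drive_tool(
  commands=[
    [-1, 0, 0, 0, 0.05, 0, 255],
    [-1, 0, 0, 0, 0.14, 0, 255],
    [-1, 0, 0, 0, 0.23, 0, 255],
    [-1, 0, 0, 0, 0.32, 0, 255],
    [-1, 0, 0, 0, 0.41, 0, 255],
    [-1, 0, 0, 0, 0.5, 0, 255],
    [-1, 0, 0, 0, 0.55, 0, 255],
    [-1, 0, 0, 0, 0.55, 0, 255],
  ],
)

```text
time: 8.0
eef_pos: [0.5528, 0.0329, 0.1259]
eef_rot: [[0.731, 0.0, 0.683], [-0.683, 0.001, 0.731], [-0.0, -1.0, 0.001]]
ft_force: [-0.0, 1.7, 0.9]
opening: 0.015
```

```bash
python3 look.py 6; python3 -c "
from h import *
s=observe();print(s['ft_torque'],s['joint_pos']);go((0.553,0.0325,0.1261),-101.5)"
```

```text
8.0 [0.55282588 0.03291727 0.12588022] [ 7.30531311e-01 -6.82879128e-01 -3.16465579e-04] [-1.46339589e-05  1.65805433e+00  8.93069480e-01] 0.01503961396187907
[0.4371871  0.10980324 0.03555018] [-1.55450301e-01  2.52632320e-01  1.74982073e+00  4.99987264e-04
  1.13871498e+00  5.92464461e-01]
shift [ 0.2 -0.2 -0.1] turn [-6.0000e-04  1.0234e+00 -2.0000e-04] rows>= 8.2
```

View pics/s6z.png

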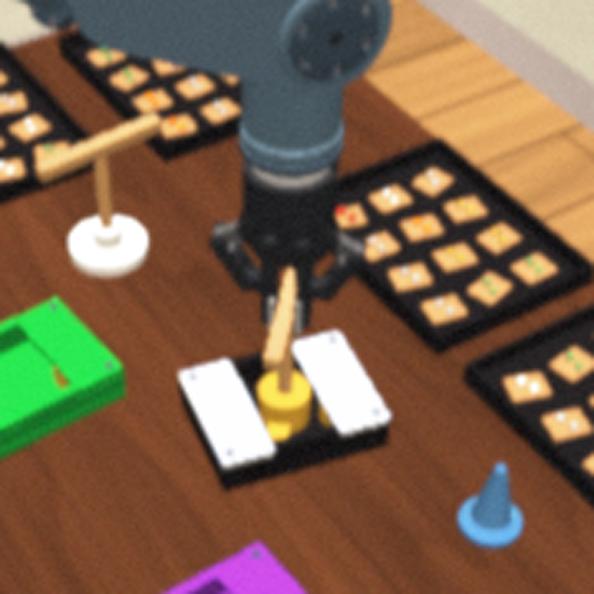

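Turning freely, the bar now about 32° clockwise and the lug heading under the left plate. Continuing.

drive_tool(
  commands=[
    [0, 0, 0, 0, 0.09, 0, 255],
    [0, 0, 0, 0, 0.18, 0, 255],
    [0, 0, 0, 0, 0.27, 0, 255],
    [0, 0, 0, 0, 0.36, 0, 255],
    [0, 0, 0, 0, 0.45, 0, 255],
    [0, 0, 0, 0, 0.54, 0, 255],
    [0, 0, 0, 0, 0.6, 0, 255],
    [0, 0, 0, 0, 0.6, 0, 255],
  ],
)

```text
time: 8.77
eef_pos: [0.5531, 0.0326, 0.1259]
eef_rot: [[0.218, 0.001, 0.976], [-0.976, 0.0, 0.218], [-0.0, -1.0, 0.001]]
ft_force: [-0.3, 0.9, 1.6]
opening: 0.0154
```

```bash
python3 -c "
from h import *
s=observe();print(s['ft_torque'],s['joint_pos']);go((0.553,0.0325,0.1261),-101.5)"
```

```text
[ 0.34258863 -0.12206158 -0.00306892] [-1.55523875e-01  2.52681034e-01  1.74971721e+00  4.27906190e-04
  1.13834547e+00  1.19483255e+00]
shift [ 0.1 -0.2 -0.1] turn [-9.00e-04  4.21e-01 -2.00e-04] rows>= 3.4
```

drive_tool(
  commands=[
    [0, 0, 0, 0, 0.08, 0, 255],
    [0, 0, 0, 0, 0.16, 0, 255],
    [0, 0, 0, 0, 0.24, 0, 255],
    [0, 0, 0, 0, 0.3, 0, 255],
    [0, 0, 0, 0, 0.34, 0, 255],
    [0, 0, 0, 0, 0.36, 0, 255],
    [0, 0, 0, 0, 0.36, 0, 255],
  ],
)

```text
time: 9.35
eef_pos: [0.5532, 0.0325, 0.1259]
eef_rot: [[-0.137, 0.001, 0.991], [-0.991, 0.0, -0.137], [-0.0, -1.0, 0.001]]
ft_force: [1.1, 2.4, 1.8]
opening: 0.015
```

```bash
python3 look.py 7; python3 -c "
from h import *
s=observe();print(s['ft_torque'],s['joint_pos']);go((0.553,0.0325,0.1261),-101.5)"
```

```text
9.35 [0.55316179 0.03253133 0.12588911] [-1.36925130e-01 -9.90581385e-01 -1.67183297e-04] [1.05942546 2.43836332 1.76180215] 0.014979975794280226
[ 0.47302013 -0.27128512  0.08392751] [-1.55695650e-01  2.52765487e-01  1.74969115e+00  9.67969473e-05
  1.13834965e+00  1.55198528e+00]
shift [-0.  -0.2 -0.1] turn [-0.0008  0.0638 -0.0001] rows>= 0.5
```

View pics/s7z.png

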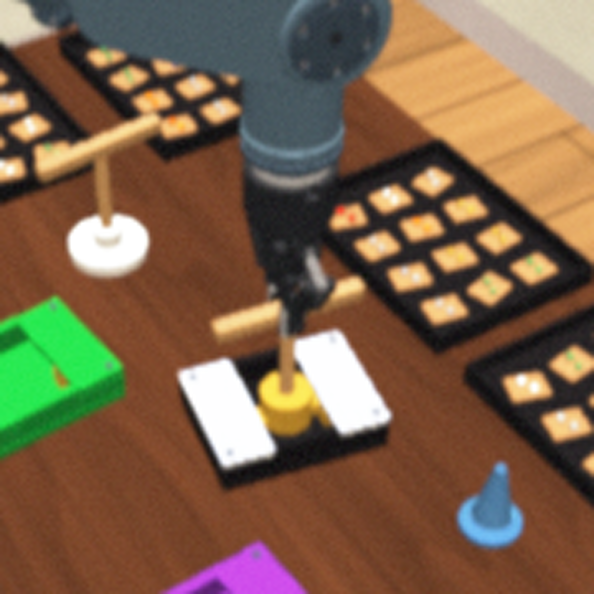

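drive_tool(
  commands=[
    [0, 0, 0, 0, 0.02, 0, 255],
    [0, 0, 0, 0, 0.035, 0, 255],
    [0, 0, 0, 0, 0.05, 0, 255],
    [0, 0, 0, 0, 0.06, 0, 255],
    [0, 0, 0, 0, 0.06, 0, 255],
  ],
)

```text
time: 9.87
eef_pos: [0.553, 0.0324, 0.1258]
eef_rot: [[-0.198, 0.001, 0.98], [-0.98, -0.0, -0.198], [-0.0, -1.0, 0.001]]
ft_force: [0.5, 1.9, 3.8]
opening: 0.0152
```

```bash
python3 -c "
from h import *
s=observe();print(s['eef_pos'],s['ft_force'],s['ft_torque'],s['effort'][5]);go((0.553,0.0325,0.1261),-101.5)"
```

```text
[0.55303206 0.03243563 0.12584564] [0.53037394 1.9112838  3.75735467] [ 0.38604797 -0.41495626  0.03907393] 0.1859963033348322
shift [-0.1 -0.3 -0. ] turn [-0.0006  0.0009 -0.    ] rows>= 0.0
```

drive_tool(
  commands=[
    [0, 0, 0, 0, 0.01, 0, 255],
    [0, 0, 0, 0, 0.02, 0, 255],
    [0, 0, 0, 0, 0.03, 0, 255],
    [0, 0, 0, 0, 0.03, 0, 255],
  ],
)

```text
time: 10.2
eef_pos: [0.5532, 0.0326, 0.1259]
eef_rot: [[-0.228, 0.001, 0.974], [-0.974, 0.0, -0.228], [-0.0, -1.0, 0.001]]
ft_force: [2.2, 2.1, 3.1]
opening: 0.015
```

```bash
python3 -c "
from h import *
s=observe();print(s['eef_pos'],s['ft_force'],s['ft_torque'],s['effort'][5]);go((0.553,0.0325,0.1261),-101.5)"; python3 look.py 8; python3 - <<'E'
from m import *
for n,roi in(('top',(240,150,340,225)),('side',(285,150,365,215))):
    c=ld(n);P=world(c); h=cv2.cvtColor(c['img'],cv2.COLOR_RGB2HSV); w=(h[...,0]>8)&(h[...,0]<20)&(h[...,1]>70)
    Q=P[w&(P[...,2]>.125)&(P[...,2]<.165)&(np.abs(P[...,0]-.55)<.09)&(np.abs(P[...,1]-.03)<.1)]; print(n,'bar',len(Q),rect(Q[:,:2]) if len(Q) else '')
E
```

```text
[0.55320188 0.03259615 0.12587613] [2.1525682  2.07908292 3.12325902] [ 0.7182805  -0.66600497  0.2880729 ] 0.36045681685209274
shift [ 0.1 -0.2 -0.2] turn [-0.001  -0.0291 -0.0004] rows>= 0.2
10.2 [0.55320188 0.03259615 0.12587613] [-2.27824305e-01 -9.73702160e-01 -4.35242379e-04] [2.1525682  2.07908292 3.12325902] 0.014980056585201188
top bar 68 ((520.4989013671875, 40.34532928466797), (15.350502967834473, 33.48606872558594), 76.51470184326172)
side bar 182 ((552.8402099609375, 25.360740661621094), (31.514236450195312, 138.86965942382812), 75.84100341796875)
```

drive_tool(
  commands=[
    [0, 0, 0, 0, 0.01, 0, 255],
    [0, 0, 0, 0, 0.02, 0, 255],
    [0, 0, 0, 0, 0.02, 0, 255],
    [0, 0, 0, 0, 0.02, 0, 255],
  ],
)

```text
time: 10.63
eef_pos: [0.5533, 0.0328, 0.1259]
eef_rot: [[-0.247, 0.001, 0.969], [-0.969, 0.0, -0.247], [-0.001, -1.0, 0.001]]
ft_force: [4.6, 4.0, 3.3]
opening: 0.0147
```

```bash
python3 -c "
from h import *
s=observe();print(s['eef_pos'],s['ft_force'],s['ft_torque'],s['effort'][5]);go((0.553,0.0325,0.1261),-101.5)"
```

```text
[0.55333576 0.0327908  0.1259498 ] [4.59885347 3.99129851 3.34181414] [ 1.05402184 -0.92644349  0.36926411] 0.39067888632416725
shift [ 0.4 -0.2 -0.3] turn [-0.0013 -0.0487 -0.0007] rows>= 0.4
```

Torque has risen and levelled off near 0.37 N m, so it's at the stops. I'm releasing.

drive_tool(
  commands=[
    [0, 0, 0, 0, 0, 0, 190],
    [0, 0, 0, 0, 0, 0, 170],
    [0, 0, 0, 0, 0, 0, 120],
    [0, 0, 0, 0, 0, 0, 60],
    [0, 0, 0, 0, 0, 0, 0],
    [0, 0, 0, 0, 0, 0, 0],
    [0, 0, 0, 0, 0, 0, 0],
    [0, 0, 0, 0, 0, 0, 0],
  ],
  force=20,
)

```text
time: 11.3
eef_pos: [0.5527, 0.0324, 0.1256]
eef_rot: [[-0.247, -0.0, 0.969], [-0.969, -0.0, -0.247], [0.0, -1.0, -0.0]]
ft_force: [0.3, -0.1, 0.1]
opening: 0.0857
```

drive_tool(
  commands=[
    [0, -10, 0, 0, 0, 0, 0],
    [0, -30, 0, 0, 0, 0, 0],
    [0, -60, 0, 0, 0, 0, 0],
    [0, -90, 0, 0, 0, 0, 0],
    [0, -120, 0, 0, 0, 0, 0],
    [0, -120, 0, 0, 0, 0, 0],
  ],
)

```text
time: 11.8
eef_pos: [0.5563, 0.0321, 0.2537]
eef_rot: [[-0.246, 0.012, 0.969], [-0.969, -0.002, -0.246], [-0.001, -1.0, 0.012]]
ft_force: [1.4, -0.3, 1.1]
opening: 0.0852
```

```bash
python3 look.py 9;  cat > fin.py <<'E'
from m import *
for n in('top','side'):
    c=ld(n);P=world(c); h=cv2.cvtColor(c['img'],cv2.COLOR_RGB2HSV); w=(h[...,0]>8)&(h[...,0]<20)&(h[...,1]>70)
    Q=P[w&(P[...,2]>.135)&(P[...,2]<.165)&(np.abs(P[...,0]-.55)<.09)&(np.abs(P[...,1]-.03)<.1)]; print(n,'bar',len(Q),np.percentile(Q[:,2],[5,50,95]),rect(Q[:,:2]) if len(Q) else '')
    g=c['img'].min(2)>170
    Q=P[g&(P[...,2]>.03)&(P[...,2]<.05)&(np.abs(P[...,0]-.55)<.12)&(np.abs(P[...,1]-.03)<.12)];print(n,'base',len(Q),rect(Q[:,:2]))
E
python3 fin.py
```

```text
11.8 [0.5563088  0.03205751 0.25371656] [-0.24636724 -0.96917593 -0.00109958] [ 1.36577486 -0.3179803   1.09050724] 0.08516275028544742
top bar 149 [0.14472329 0.15129948 0.15601629] ((534.2938842773438, 39.15446472167969), (16.10142707824707, 78.62953186035156), 76.39752197265625)
top base 212 ((533.6395874023438, 37.978050231933594), (118.65696716308594, 122.81598663330078), 78.68560791015625)
side bar 229 [0.13966926 0.14848042 0.15446741] ((554.0304565429688, 30.759170532226562), (20.314077377319336, 139.4022979736328), 77.32237243652344)
side base 1008 ((552.3319091796875, 32.89110565185547), (124.36956024169922, 161.09518432617188), 77.89433288574219)
```

View pics/s9z.png

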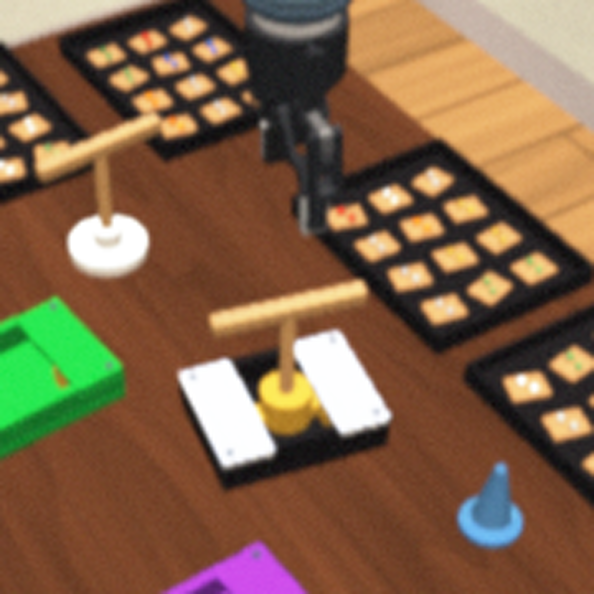

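Standing and released, with the lugs under the plates. I'm moving the arm clear for an unobstructed check.

drive_tool(
  commands=[
    [200, -40, -100, 0, 0, 0, 0],
    [200, -40, -100, 0, 0, 0, 0],
    [200, -40, -100, 0, 0, 0, 0],
    [200, -40, -100, 0, 0, 0, 0],
    [200, -40, -100, 0, 0, 0, 0],
    [200, -40, -100, 0, 0, 0, 0],
    [200, -40, -100, 0, 0, 0, 0],
    [200, -40, -100, 0, 0, 0, 0],
  ],
)

```text
time: 12.57
eef_pos: [0.4057, -0.137, 0.2848]
eef_rot: [[-0.249, -0.001, 0.968], [-0.968, 0.001, -0.249], [-0.001, -1.0, -0.001]]
ft_force: [-1.1, 0.7, -0.1]
opening: 0.0853
```

```bash
python3 look.py 10; python3 fin.py; python3 m.py | grep -E "plain|cone"
```

```text
12.5667 [ 0.40574092 -0.13702306  0.28483952] [-2.49419788e-01 -9.68395147e-01 -7.80529512e-04] [-1.08253616  0.74905894 -0.10625448] 0.08530490769887808
top bar 256 [0.14477476 0.15086555 0.15657774] ((554.1260986328125, 34.140357971191406), (16.236980438232422, 138.9853515625), 76.10230255126953)
top base 1123 ((551.8632202148438, 34.426116943359375), (118.88765716552734, 160.9315185546875), 78.35858917236328)
side bar 137 [0.13892818 0.14791128 0.15382425] ((554.3504638671875, 31.881914138793945), (20.355695724487305, 139.51136779785156), 75.02642822265625)
side base 994 ((552.7546997070312, 33.21580123901367), (122.59033966064453, 161.58721923828125), 78.39390563964844)
plain 317 0.14848533942298148 [0.5320724  0.33861603 0.13810705] ((533.1825561523438, 339.5499572753906), (141.32130432128906, 18.062219619750977), 5.1617255210876465)
cone 203 0.6389983939252979 [ 0.61201515 -0.15286973  0.11215066]
S plain 262 0.1447157051200042 [0.53221171 0.33455525 0.13666793] ((534.3939819335938, 337.85406494140625), (140.37513732910156, 21.904542922973633), 4.726056098937988)m.py:16: RuntimeWarning: Mean of empty slice.
  Q=bar(c,roi); print(nm,len(Q),Q[:,2].max() if len(Q) else 0,Q.mean(0),rect(Q[:,:2]))
  ret = um.true_divide(
m.py:21: RuntimeWarning: Mean of empty slice.
  Q=bar(c,roi); print('S',nm,len(Q),Q[:,2].max() if len(Q) else 0,Q.mean(0),rect(Q[:,:2]))
```

View pics/top10.png

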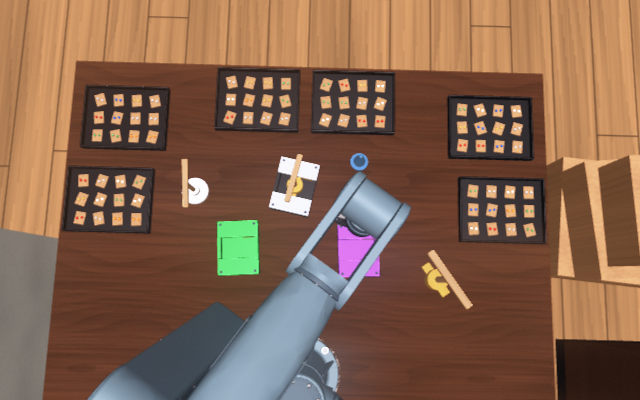

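View pics/s10z.png

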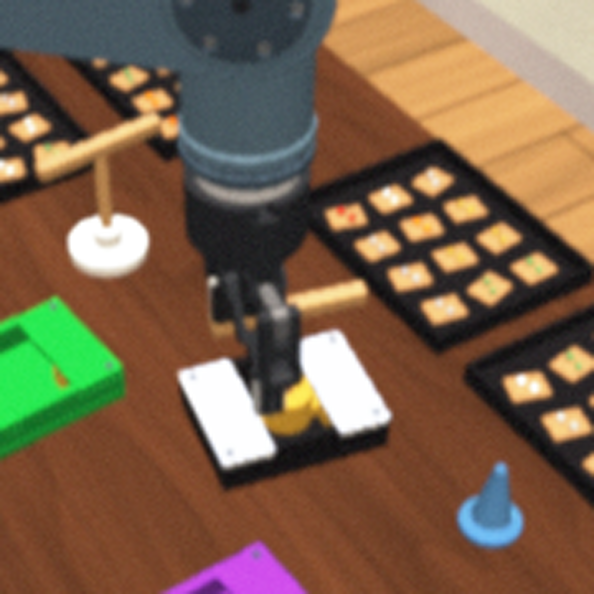

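```bash
python3 -c "
from bench import *
print(arm.finish_job())"
```

```text
the job is handed in; nothing more can be done
None
```

I gripped the smaller lugged T-bar by its bar and lowered it through the black base's slot to the well floor. I then twisted it clockwise about 93° until the torque levelled off at the stops, let go, and handed the job in at about 12.6 s.

**Seating and lock:** The last pictures show the T-bar standing with its lugs turned under the plates. Its bar top is at about z 0.151 m, against 0.152 m expected when seated. It sits about 2 mm off the base centre, within the slot's clearance.

**Bar angle:** The top camera puts the bar about 2.3° past exactly parallel with the base's long side. The side camera gave 0.6° with the arm raised. Its final reading of 3.4° was taken with the gripper partly hiding the bar. I took this as play at the stops and did not correct it.

**Other objects:** The plain T-bar measured within 1 mm of its first position in the top camera; the side camera's reading differed by about 2 mm. The final depth reading of the cone was spoiled by the arm in the top view, but in the pictures it stands where it was. The gripper ended well clear, touching nothing.

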